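# Bring the screw eye home with a tommy bar

## Task

The steel screw eye on the clamped hanging rail is not quite screwed in. Slide the blue-handled bar through its loop and use it to turn the eye clockwise until its collar pulls down snug on the washer - feel for it and do not force it further - then draw the bar out and lay it back in its V rest, without disturbing the other things on the bench.

Things in the scene. Friction and masses are not known exactly. Their poses are not given: they have to be found in the camera images.
- rail: Pale wooden hanging rail, 60 x 460 x 28 mm, fixed to the bench by a steel strap with a black knob over each end (knob tops 58 mm above the bench). Origin: centre of its underside; y along the rail, z up. It carries two brass hooks and the steel eye in a row, 130 mm apart, each in any of the three places.
- eye: Steel screw eye standing upright on a 2 mm washer on the rail, right-hand thread, 4 mm rise a turn, 0.3 to 1.1 rad short of home. Origin: under its round collar, on the turning axis; z up, x along the loop's bore. It drags with 0.12 N m; when the collar seats it stops hard and the torque climbs: snug from 0.3 N m, over-tightened beyond 0.8 N m.
- eye_loop (a point): Centre of the eye's round loop: 22.5 mm above the collar's underside, so 52.5 mm above the bench when home. Wire 7 mm thick, bore 14 mm, outside 28 mm. x is the bore's axis (level). A 10 mm bar inside it swings about 0.65 rad either way before it binds and turns the eye. Clockwise seen from above screws it in.
- eye_collar (a point): Centre of the underside of the eye's collar (18 mm across). It sits 30.0 mm above the rail's underside when the eye is home; before that it stands up to 0.7 mm higher. Same axes as the eye.
- bar: Round steel bar 10 mm thick, 160 mm long, 0.1 kg, with a blue handle sleeve 15 mm thick on 50 mm of one end. Origin: middle of its length, on its axis; x along the bar to the bare rounded nose. The sleeve covers x = -80 to -30 mm and is the part to hold; it overhangs the rest. The sleeve does not pass the loop.
- bar_nose (a point): Tip of the bar's rounded bare end, 80 mm from the bar's origin along its x.
- rest: Brown wooden rest, fixed, 90 x 44 x 31 mm, with a V groove along the top, 22 mm wide at the mouth, its bottom 20 mm up. Origin: centre of its underside; x along the groove, z up. The bar starts in it with its axis 27 mm above the bench, its origin at x = -22 mm of the rest and its nose to +x.
- hook_a: Brass cup hook on the rail, 36 mm tall, 27 mm wide, fixed and already home. Origin: centre of its foot.
- hook_b: The other brass cup hook, the same.
- parts_tray: Grey open tray of spare hooks and washers, 120 x 160 x 35 mm, loose. Origin: centre of its underside. Leave alone.
- cutters: Small flush cutters with blue handles, about 140 x 55 x 12 mm, lying loose. Origin: under the pivot. Leave alone.
- needle_pliers: Needle-nose pliers with green handles, about 175 x 55 x 12 mm, lying loose. Origin: under the pivot. Leave alone.
- tape_measure: Yellow tape measure, 66 x 34 x 64 mm, standing loose. Origin: centre of its underside. Leave alone.
- glue: White glue bottle with orange cap, 52 mm across, 130 mm tall, loose. Origin: centre of its underside. Leave alone.
- screw_jar: Amber glass jar with steel lid, 68 mm across, 75 mm tall, loose. Origin: centre of its underside. Leave alone.
- pencil_mug: Blue mug, 80 mm across, 95 mm tall, handle at +y, loose. Origin: centre of its underside. Leave alone.
Not all that is in view belongs to the job. What is meant by the bar is not turquoise, and is the larger of those in its own colour. There is more than one size of the rest; the one meant has the size given above.

How it is judged:
By the outcome, as a careful person would: the job done as asked, in the order asked, and still so for the second after the job is handed in, with the robot touching nothing.
It also fails if it takes over 67 s, if anything falls off the work surface, if the arm or the gripper's body presses on something with over 40 N, if the wrist force passes 120 N, or if a joint passes its speed limit or range.

## Robot

A 6-joint arm with a two-finger parallel gripper is mounted at the origin on the work surface. World frame = base frame: x ahead of the robot, y to its left, z up, the work surface at z = 0. Lengths are in mm, angles in degrees, forces in N, time in s.
With the tool pointing down it reaches from about 350 to 850 mm from the base axis. Payload 8.1 kg.
Tool frame: the origin (TCP) lies where the fingers leave the gripper's body, on its centre line; the fingertips stand 73 mm ahead of it and the grasp point (between the pads) lies 54 mm ahead of it; z points along the fingers, y is the line along which they close (so a half turn about z gives the same grasp; the last joint's range is limited). The gripper opens to 85 mm and grips with 20 to 120 N. Pads are 22 mm wide; open, the fingers measure 114 mm over their backs; the gripper's body (76 mm by 85 mm) begins 54 mm behind the grasp point. The pads swing forward as they close: fully open they stand 13 mm farther back than shut.
Start: joints at [59.164, 7.471, 85.268, -0, 87.261, -4.893], TCP at [262.472, 539.55, 303.892] pointing down, gripper open.
Joint ranges: [-169.43, 169.43], [-51.17, 129.36], [1.28, 143.12], [-76.62, 256.62], [0, 156.53], [-152.29, 152.29]. Speed limits (degrees/s): [136.94, 136.94, 159.86, 180, 180, 180].

## Interface

Orientations are given as [roll, pitch, yaw] about the fixed x, y, z axes, in that order (R = Rz(yaw) Ry(pitch) Rx(roll)).
In Python, from bench import sense, optics, r gives the robot as it stands.
- The arm moves only by the tool servo_tool, never from a script. Its argument "plan" is a list that holds one entry, the list of rows, each a list of 5 numbers: the shift along the world's x, y, z in m, then the turn about the world's z in degrees, then the finger opening in m, from 0 to 0.0854. A call has 1 to 10 rows; each row shifts and turns the commanded pose from where the row before left it; what a row does not reach is not made up. A row lasts 1/10 s, in which the tool goes at most 50 mm and 8.59 degrees, less where a joint would pass 70% of its speed; a pose out of reach is approached as far as the arm can. A call is refused whole if a number of a shift passes 0.05 or a number of a turn 8.59, either way. A call with a gripper value outside its range is refused whole. The fingers move at their own pace and stop on an object; "force" is the grip in N (left out, the last holds). Time passes only in rows, so rows that do not move let the fingers close. It gives the time, the measured TCP pose, the force, the opening and the grip force at its end, in the units of the state.
- sense(): the state, without advancing time (a new reading comes with each control period).
- optics.snapshot(name): name is "side" or "top" or "wrist"; returns a dict with "frame" (420x560x3 uint8, blue, green, red), "fx", "fy", "cx", "cy" (pixels), "cam_to_world" (4x4, takes a point from camera to world coordinates). Camera axes: x right, y down, z forward; pixel columns grow to the right and rows downward; lengths in mm; the calibration is good to about 2 mm. A picture is of the moment at which its call begins. There is no depth.
- r.hand_in(): hands the job in; it is judged then, once.
The state is a dict: "time": time; "joint_pos": joint angles; "qd": joint speeds; "joint_efforts": joint torques, N m; "tool_pos": TCP position; "tcp_rot": TCP orientation; "ft_force": force on the tool from outside, world axes, zero at the start; "wrist_torque": the same for the moment, N m; "finger_gap": finger opening in mm; "grip_force": force on a finger pad.
Only numpy, scipy, OpenCV 4.12 (cv2) and the standard library are available. Lean on these libraries where they do the work, as an engineer would, in place of code of your own. Each camera call takes 0.05 s, during which the arm holds its last target. There are 200 camera calls.

## Working session

There is one attempt and no reset: what is moved stays moved. The work goes in short steps, Python scripts to look and compute and a tool call to move; the robot and the scene stay as the last step left them, time stands still between calls to the robot, and variables do not carry over. Pictures are saved under pics/ and viewed, at most 10 in all, crops included, and the job is handed in when it is done.

Besides the shell and the picture viewer there is one more tool, called after "Call:" in YAML: its name, and indented under it one key for each argument. servo_tool: Moves the arm, as the interface text tells. Its arguments: {"type":"object","properties":{"plan":{"type":"array"},"force":{"type":"number"}},"required":["plan"]}

```bash
mkdir -p pics; ls; cat > h.py <<'E'
import numpy as np, cv2
from bench import sense, optics, r
def snap(n,f):
    d=optics.snapshot(n); cv2.imwrite('pics/'+f+'.png',d['frame']); np.save('pics/'+f+'.npy',d,allow_pickle=True); return d
def load(f): return np.load('pics/'+f+'.npy',allow_pickle=True).item()
def ray(d,u,v):
    T=np.array(d['cam_to_world']); k=T[:3,:3]@np.array([(u-d['cx'])/d['fx'],(v-d['cy'])/d['fy'],1]); return T[:3,3],k
def onz(d,u,v,z):
    o,k=ray(d,u,v); return o+k*(z-o[2])/k[2]
def proj(d,p):
    T=np.array(d['cam_to_world']); q=T[:3,:3].T@(np.array(p)-T[:3,3]); return np.array([d['cx']+d['fx']*q[0]/q[2],d['cy']+d['fy']*q[1]/q[2]])
def tri(d1,p1,d2,p2):
    a,k=ray(d1,*p1);b,l=ray(d2,*p2);s=np.linalg.lstsq(np.c_[k,-l],b-a,rcond=None)[0];P=a+k*s[0];Q=b+l*s[1];return (P+Q)/2,np.linalg.norm(P-Q)
E
python3 - <<'E'
from h import *
for n in('top','side'):
    d=snap(n,n+'0'); print(n,d['fx'],np.round(d['cam_to_world'],3).tolist())
print(sense())
E
```

```text
pics
top 424.4839017375152 [[0.02, -0.978, 0.208, 320.188], [-1.0, -0.02, 0.002, 71.191], [0.002, -0.208, -0.978, 1083.782], [0.0, 0.0, 0.0, 1.0]]
side 440.40116535414967 [[0.781, -0.334, 0.528, -136.672], [-0.625, -0.403, 0.668, -750.15], [-0.01, -0.852, -0.524, 709.813], [0.0, 0.0, 0.0, 1.0]]
{'time': 0.1, 'joint_pos': array([ 5.91624109e+01,  7.51029813e+00,  8.53231638e+01, -5.23201726e-04,
        8.72619314e+01, -4.89386372e+00]), 'qd': array([ 0.14490727, -0.03612103, -0.12698966,  0.04302717, -0.07624516,
        0.01413004]), 'joint_efforts': array([ 9.75155090e-04, -5.70946956e+01, -5.01942158e+01, -1.82032986e-04,
        7.98719237e-03, -3.16452520e-05]), 'tool_pos': array([262.28960775, 539.21585047, 302.95307836]), 'tcp_rot': array([-1.79904910e+02, -7.61736917e-03,  1.54056294e+02]), 'ft_force': array([-0.89138392, -0.05463402, -0.08068889]), 'wrist_torque': array([-0.02023871, -0.01724291, -0.03530677]), 'grip_force': 0.0, 'finger_gap': 85.10343249338582}
```

View pics/top0.png

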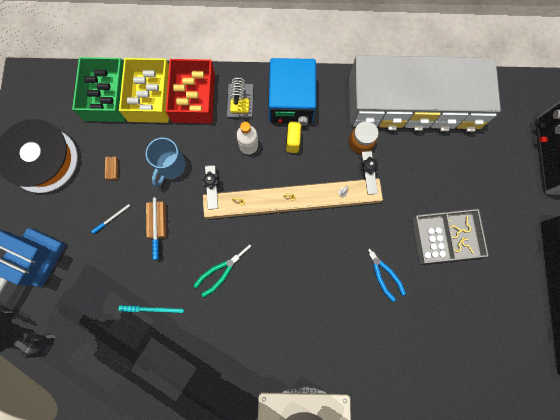

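View pics/side0.png

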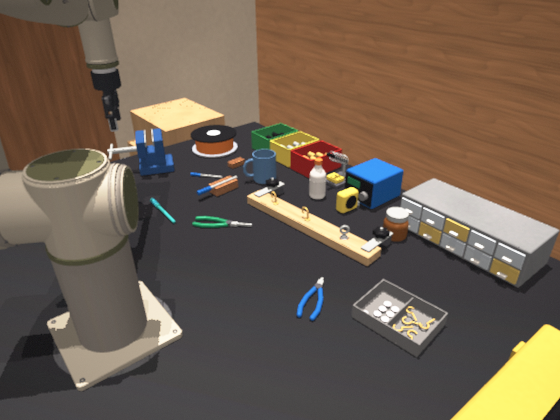

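The top view shows the bar in its rest at about (155,230), nose up and handle at the bottom. The steel eye is the right-hand item on the rail, at about (343,191) in top and (345,231) in side. The jar stands behind it and the tray is off to its right.

```bash
python3 - <<'E'
from h import *
t=load('top0'); s=load('side0')
def crop(d,u,v,w,h,k): return cv2.resize(d['frame'][v-h//2:v+h//2,u-w//2:u+w//2],None,fx=k,fy=k,interpolation=cv2.INTER_CUBIC)
a=crop(t,155,228,50,75,8)[:, :400]; b=crop(t,345,190,50,36,8); c=crop(s,345,232,50,38,8)
cv2.imwrite('pics/z0.png',np.hstack([a[:592],np.vstack([b,c])[:592]]))
# handle mask
hsv=cv2.cvtColor(t['frame'],cv2.COLOR_BGR2HSV)
m=cv2.inRange(hsv,(98,150,60),(125,255,255)); m[:,:130]=0;m[:,180:]=0;m[:190]=0;m[300:]=0
P=np.argwhere(m)[:,::-1]; print(len(P),P.min(0),P.max(0))
W=np.array([onz(t,u,v,27)[:2] for u,v in P]); c=W.mean(0); U,S,V=np.linalg.svd(W-c,full_matrices=False); print('handle',c,V[0],np.ptp((W-c)@V[0]),np.ptp((W-c)@V[1]))
for z,p in((50,(343,191)),(27,(156,200))): print(onz(t,*p,z))
print(tri(t,(343,191),s,(345,231)))
m=cv2.inRange(hsv,(10,60,120),(28,200,255)); m[:175]=0;m[225:]=0;m[:,:195]=0;m[:,390:]=0
n,l,st,_=cv2.connectedComponentsWithStats(m); i=1+st[1:,4].argmax(); P=np.argwhere(l==i)[:,::-1].astype(np.float32)
for q in cv2.boxPoints(cv2.minAreaRect(P)): print('rail',q,onz(t,*q,28)[:2])
E
```

```text
138 [152 240] [158 259]
handle [443.97254162 375.19868792] [-0.99491236 -0.10074425] 48.90336932702601 15.85598700495277
[598.09035134 -92.51063882  50.        ]
[570.63678998 382.81772101  27.        ]
(array([600.18110584, -93.92965732,  47.42429299]), np.float64(3.2960444270569256))
rail [201.41302 193.80801] [589.10211561 267.38946346]
rail [380.27362 177.29782] [ 642.66364598 -192.97384018]
rail [382.5224  201.65945] [ 577.8941855  -196.73494718]
rail [203.6618  218.16965] [525.56782802 258.07834092]
```

View pics/z0.png

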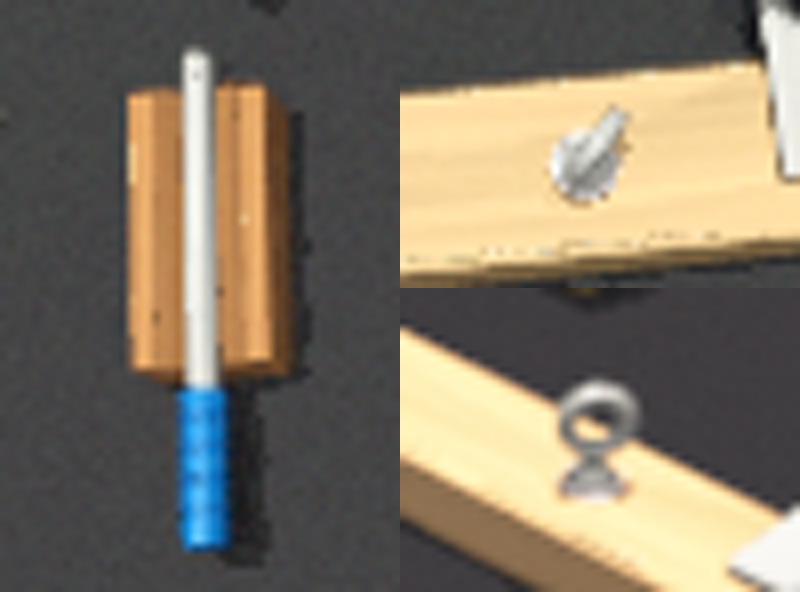

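Crops: in the top view the bar nose is at (154.5,197.3) and the handle end at (155.5,259.5). The eye's loop plane runs up and to the right, so its bore is near yaw 40°. I'll move above the handle.

Call:
servo_tool:
  plan:
    - [[0.0222,-0.0205,-0.0125,3.8,0.06],[0.0222,-0.0205,-0.0125,3.8,0.06],[0.0222,-0.0205,-0.0125,3.8,0.06],[0.0222,-0.0205,-0.0125,3.8,0.06],[0.0222,-0.0205,-0.0125,3.8,0.06],[0.0222,-0.0205,-0.0125,3.8,0.06],[0.0222,-0.0205,-0.0125,3.8,0.06],[0.0222,-0.0205,-0.0125,3.8,0.06],[0,0,0,0,0.06]]
  force: 60

```text
time: 1.0
tool_pos: [441.3, 372.3, 201.1]
tcp_rot: [-179.8, -0.2, -175.6]
ft_force: [-0.4, 0.0, -0.7]
finger_gap: 60.5
grip_force: 0.0
```

```bash
python3 - <<'E'
from h import *
d=snap('wrist','w1'); s=sense(); print(s['time'],s['tool_pos'],s['tcp_rot'],s['joint_pos'][5]); print(np.round(d['cam_to_world'],2),d['fx'])
hsv=cv2.cvtColor(d['frame'],cv2.COLOR_BGR2HSV)
m=cv2.inRange(hsv,(98,150,60),(125,255,255)); n,l,st,ce=cv2.connectedComponentsWithStats(m); print(st[st[:,4]>300])
i=1+st[1:,4].argmax(); P=np.argwhere(l==i)[::7,::-1]
W=np.array([onz(d,u,v,29)[:2] for u,v in P]); (c,sz,a)=cv2.minAreaRect(W.astype(np.float32)); print(c,sz,a)
E
```

```text
1.05 [440.42130558 373.75584566 202.18122014] [-1.79901413e+02 -1.49739160e-01 -1.75715538e+02] -59.045151743441515
[[-8.0000e-02  9.5000e-01  3.0000e-01  3.6167e+02]
 [ 1.0000e+00  7.0000e-02  2.0000e-02  3.6661e+02]
 [-0.0000e+00  3.0000e-01 -9.5000e-01  2.7127e+02]
 [ 0.0000e+00  0.0000e+00  0.0000e+00  1.0000e+00]] 346.2100475978231
[[     0      0    560    420 233354]
 [   275    180     22     68   1296]
 [   441    266     47     31    401]]
(441.4134826660156, 375.1405334472656) (51.95217514038086, 15.216594696044922) 3.942488431930542
```

View pics/w1.png

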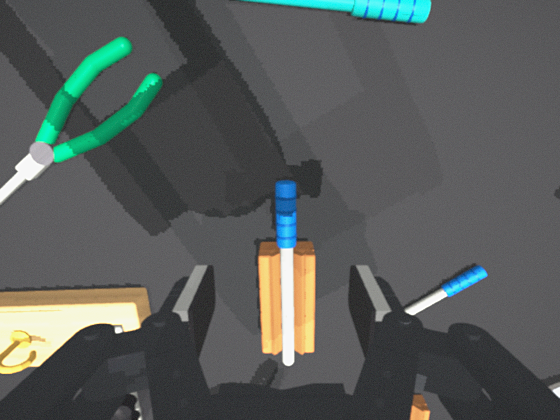

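The wrist view shows the blue handle at (286,213) centred between the fingers and in line with the tool: centre at (441.4,375.1), yaw 3.9°, size 52×15 as expected. I'll descend and grip.

Call:
servo_tool:
  plan:
    - [[0.001,0.0014,-0.035,0,0.06],[0,0,-0.035,0,0.06],[0,0,-0.03,0,0.05],[0,0,-0.021,0,0.04],[0,0,0,0,0.0],[0,0,0,0,0.0],[0,0,0,0,0.0],[0,0,0,0,0],[0,0,0,0,0]]
  force: 70

```text
time: 1.95
tool_pos: [441.7, 377.5, 84.3]
tcp_rot: [179.9, 0.1, -175.5]
ft_force: [-0.3, 0.5, -1.5]
finger_gap: 12.8
grip_force: 68.1
```

```bash
python3 -c "
from h import *
s=sense();print(s)"
```

```text
{'time': 1.95, 'joint_pos': array([ 3.54659720e+01,  1.66888903e+01,  9.89733970e+01,  6.94806983e-03,
        6.42100565e+01, -5.89913835e+01]), 'qd': array([-0.0136617 ,  0.36033548,  0.24138368, -0.05441818, -0.10058065,
       -0.07170692]), 'joint_efforts': array([ 6.55718520e-02, -5.88421798e+01, -4.36494148e+01, -2.36822956e-02,
       -6.00628532e-02,  5.70521224e-03]), 'tool_pos': array([441.67103448, 377.54817842,  84.27098836]), 'tcp_rot': array([ 1.79928868e+02,  1.06186234e-01, -1.75545726e+02]), 'ft_force': array([-0.33201445,  0.49338301, -1.45982273]), 'wrist_torque': array([-0.04042407,  0.09061695, -0.0082293 ]), 'grip_force': 68.12672138214111, 'finger_gap': 12.75562523897033}
```

Gripped: 68 N on the pads with a 12.8 mm gap. Next I'll lift and carry the bar to a viewing spot beside the eye.

Call:
servo_tool:
  plan:
    - [[0,0,0.02,0,0],[0,0,0.04,0,0],[0,0,0.047,0,0],[0.0123,-0.0351,0.001,1.7,0],[0.0123,-0.0351,0.001,1.7,0],[0.0123,-0.0351,0.001,1.7,0],[0.0123,-0.0351,0.001,1.7,0],[0.0123,-0.0351,0.001,1.7,0],[0.0123,-0.0351,0.001,1.7,0],[0.0123,-0.0351,0.001,1.7,0]]

```text
time: 2.95
tool_pos: [527.7, 129.8, 197.7]
tcp_rot: [-180.0, 0.1, -163.6]
ft_force: [1.3, 0.5, -1.7]
finger_gap: 12.7
grip_force: 68.4
```

Call:
servo_tool:
  plan:
    - [[0.0123,-0.0351,0.001,1.7,0],[0.0123,-0.0351,0.001,1.7,0],[0.0123,-0.0351,0.001,1.7,0],[0.0123,-0.0351,0.001,1.7,0],[0.0123,-0.0351,0.001,1.7,0],[0,0,0,0,0],[0,0,0,0,0],[0,0,0,0,0]]

```text
time: 3.75
tool_pos: [588.4, -43.5, 202.0]
tcp_rot: [180.0, 0.0, -155.1]
ft_force: [-0.2, 0.6, -1.2]
finger_gap: 12.7
grip_force: 68.5
```

```bash
python3 - <<'E'
from h import *
d=snap('wrist','w2'); s=sense(); print(s['time'],s['tool_pos'],s['tcp_rot'],s['joint_pos'][5],s['ft_force'],s['wrist_torque']); print(proj(d,(600,-93,50)))
t=snap('top','t2'); print(onz(t,*proj(t,(600,-93,50)),50))
E
```

```text
3.8 [588.374033   -43.19306144 201.91343564] [ 1.79977030e+02 -2.00091170e-03 -1.55102758e+02] -124.08771699500477 [-0.36021212 -0.62158547 -1.55102493] [-0.06917895  0.04151994 -0.01137245]
[205.58771111 207.91223716]
[600. -93.  50.]
```

View pics/w2.png

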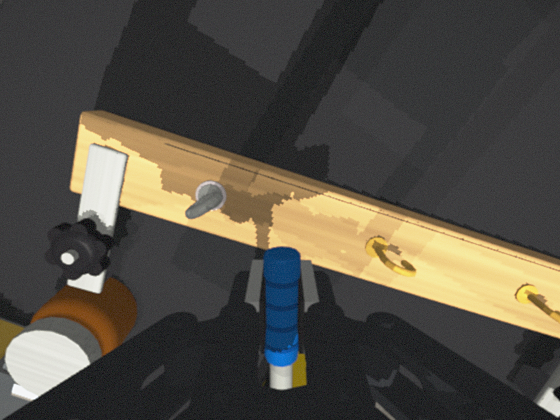

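The wrist view shows the eye at about (205,200), with its loop running from (222,188) to (188,212). The strap knob is at (78,248) and the jar at lower left. I'll zoom in to get the bore direction.

```bash
python3 - <<'E'
from h import *
d=load('w2'); f=d['frame'][170:230,170:250]
hsv=cv2.cvtColor(f,cv2.COLOR_BGR2HSV); m=cv2.inRange(hsv,(0,0,40),(180,70,255))
z=cv2.resize(f,None,fx=8,fy=8,interpolation=cv2.INTER_CUBIC); cs,_=cv2.findContours(cv2.resize(m,None,fx=8,fy=8,interpolation=cv2.INTER_NEAREST),cv2.RETR_EXTERNAL,cv2.CHAIN_APPROX_NONE); cv2.drawContours(z,cs,-1,(0,255,0),1)
# predicted: axis guess 600,-93: rings for several yaw
cv2.imwrite('pics/z2.png',z)
E
```

```text
(no output)
```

View pics/z2.png

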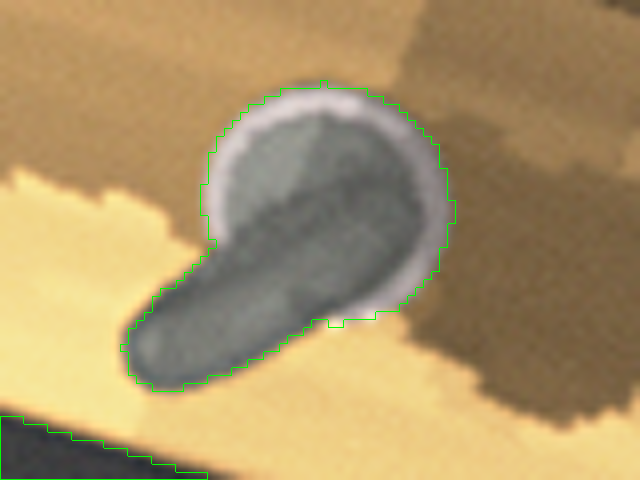

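Zoom: the washer centre is at (211,195.6). The loop shows nearly edge-on as a capsule whose centre line passes through about (201.8,205.3) and (190.6,213.4).

```bash
python3 - <<'E'
from h import *
d=load('w2'); o=np.array(d['cam_to_world'])[:3,3]; print('cam',o)
A=onz(d,211,195.6,29.5); B=onz(d,210.3,196.3,31); print('washer',A,'collar',B)
p1=(170+165/8,170+347/8); p2=(170+254/8,170+282/8)
n=np.cross(ray(d,*p1)[1],ray(d,*p2)[1]); n/=np.linalg.norm(n); print('normal',n,'bore yaw',np.degrees(np.arctan2(n[1],n[0])))
# plane offset from the axis at loop height: signed distance
print('dist of axis pt to plane',np.dot(n,np.array([*A[:2],52.5])-o))
print('cam azimuth from eye',np.degrees(np.arctan2(*(o-A)[[1,0]])))
for yaw in (30,38,46,54):
    w=np.array([-np.sin(np.radians(yaw)),np.cos(np.radians(yaw)),0]);C=np.array([*A[:2],52.9])
    pts=[proj(d,C+10.5*(np.cos(a)*w+np.sin(a)*np.array([0,0,1]))) for a in np.radians(range(0,360,45))]
    print(yaw,[((p-170)*8).round().astype(int).tolist() for p in pts])
s=load('side0'); print(onz(s,345+ (600-600)/8,232-19+ (420-288)/8,52.9),proj(s,[*A[:2],52.9]))
E
```

```text
cam [515.65278677 -76.30580415 271.8895262 ]
washer [597.39122888 -94.34555584  29.5       ] collar [597.58566602 -94.50159997  31.        ]
normal [0.48549679 0.86778207 0.1060526 ] bore yaw 60.774358792978745
dist of axis pt to plane 0.7623474698279337
cam azimuth from eye 167.55427980453854
30 [[400, 269], [346, 299], [246, 319], [162, 315], [148, 291], [206, 262], [299, 244], [378, 247]]
38 [[396, 252], [343, 287], [246, 319], [165, 327], [152, 308], [209, 274], [299, 244], [376, 235]]
46 [[390, 236], [338, 275], [246, 319], [170, 339], [159, 324], [213, 285], [299, 244], [371, 224]]
54 [[381, 220], [332, 264], [246, 319], [177, 350], [167, 339], [219, 295], [299, 244], [366, 214]]
[601.01029121 -94.82503872  52.9       ] [343.91227113 229.90701325]
```

The bore yaw is about 54° and the eye axis is at (597.5,−94.5). With this grasp, joint 6 would end up at its limit when I align with the bore. I'll lay the bar back in the rest and regrip it turned by half a turn, which also puts the wrist camera on the nose side.

Call:
servo_tool:
  plan:
    - [[-0.0123,0.0351,-0.001,-1.7,0],[-0.0123,0.0351,-0.001,-1.7,0],[-0.0123,0.0351,-0.001,-1.7,0],[-0.0123,0.0351,-0.001,-1.7,0],[-0.0123,0.0351,-0.001,-1.7,0],[-0.0123,0.0351,-0.001,-1.7,0],[-0.0123,0.0351,-0.001,-1.7,0],[-0.0123,0.0351,-0.001,-1.7,0],[-0.0123,0.0351,-0.001,-1.7,0],[-0.0123,0.0351,-0.001,-1.7,0]]

```text
time: 4.85
tool_pos: [464.1, 309.0, 192.0]
tcp_rot: [180.0, 0.0, -172.1]
ft_force: [0.9, -0.0, -1.6]
finger_gap: 12.7
grip_force: 68.6
```

Call:
servo_tool:
  plan:
    - [[-0.0123,0.0351,-0.001,-1.7,0],[-0.0123,0.0351,-0.001,-1.7,0],[0,0,0,0,0],[0,0,-0.045,0,0],[0,0,-0.035,0,0],[0,0,0,0,0],[0,0,0,0,0]]

```text
time: 5.55
tool_pos: [440.4, 376.7, 109.9]
tcp_rot: [-179.9, -0.1, -175.5]
ft_force: [-0.6, -0.1, -0.6]
finger_gap: 12.3
grip_force: 68.7
```

```bash
python3 - <<'E'
from h import *
for i in range(3):
    s=sense(); print(s['time'],s['tool_pos'],s['tcp_rot'],s['ft_force'],s['joint_pos'][[0,5]])
    d=optics.snapshot('top')
E
```

```text
5.55 [440.39051011 376.6637282  109.87832847] [-1.79938572e+02 -9.25624067e-02 -1.75506866e+02] [-0.59383856 -0.132376   -0.57403793] [ 35.47392579 -59.01712964]
5.6 [441.59015312 377.39691391 111.60888062] [ 1.79956063e+02  7.69389225e-02 -1.75523637e+02] [-0.1227771   0.8728199  -0.95336359] [ 35.46256059 -59.01301028]
5.65 [442.26922628 377.80827272 112.5119247 ] [ 1.79894777e+02  1.76203884e-01 -1.75533983e+02] [ 0.21233835  0.52358313 -1.53624445] [ 35.45601633 -59.00994215]
```

Call:
servo_tool:
  plan:
    - [[0,0,-0.015,0,0],[0,0,-0.011,0,0],[0,0,0,0,0],[0,0,0,0,0.02],[0,0,0,0,0.04],[0,0,0,0,0.05],[0,0,0.04,0,0.06],[0,0,0.04,-5,0.06],[0,0,0.02,-8.5,0.06],[0,0,0.02,-8.5,0.06]]

```text
time: 6.7
tool_pos: [441.5, 377.4, 206.3]
tcp_rot: [179.9, 0.1, 162.1]
ft_force: [-0.3, 0.6, 0.3]
finger_gap: 59.8
grip_force: 0.0
```

Call:
servo_tool:
  plan:
    - [[0,0,0,-8.5,0.06],[0,0,0,-8.5,0.06],[0,0,0,-8.5,0.06],[0,0,0,-8.5,0.06],[0,0,0,-8.5,0.06],[0,0,0,-8.5,0.06],[0,0,0,-8.5,0.06],[0,0,0,-8.5,0.06],[0,0,0,-8.5,0.06],[0,0,0,-8.5,0.06]]

```text
time: 7.7
tool_pos: [441.1, 377.0, 204.3]
tcp_rot: [180.0, -0.0, 77.1]
ft_force: [0.2, -0.4, 0.8]
finger_gap: 59.6
grip_force: 0.0
```

Call:
servo_tool:
  plan:
    - [[0,0,0,-8.5,0.06],[0,0,0,-8.5,0.06],[0,0,0,-8.5,0.06],[0,0,0,-8.5,0.06],[0,0,0,-8.5,0.06],[0,0,0,-8.5,0.06],[0,0,0,-8.5,0.06],[0,0,0,-8.5,0.06],[0,0,0,-5,0.06],[0,0,0,0,0.06]]

```text
time: 8.7
tool_pos: [441.1, 377.1, 204.2]
tcp_rot: [-180.0, -0.0, 4.4]
ft_force: [-0.2, -0.2, -0.4]
finger_gap: 60.1
grip_force: 0.0
```

```bash
python3 - <<'E'
from h import *
d=snap('wrist','w3'); s=sense(); print(s['time'],s['tool_pos'],s['tcp_rot'],s['joint_pos'][[0,5]])
hsv=cv2.cvtColor(d['frame'],cv2.COLOR_BGR2HSV)
m=cv2.inRange(hsv,(98,150,60),(125,255,255)); n,l,st,ce=cv2.connectedComponentsWithStats(m); print(st[st[:,4]>300])
d=snap('top','t3'); hsv=cv2.cvtColor(d['frame'],cv2.COLOR_BGR2HSV)
E
```

```text
8.75 [441.0879253  377.04464987 204.17835872] [-1.79986306e+02 -1.93271178e-02  4.58109460e+00] [ 35.4610935  120.87956404]
[[     0      0    560    420 232967]
 [    56     93     48     40    804]
 [   274    172     22     68   1329]]
```

View pics/w3.png

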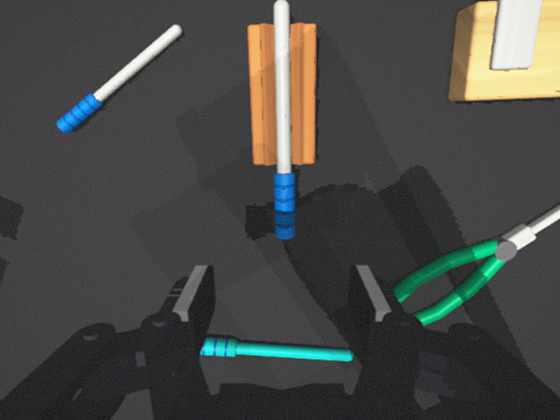

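The bar lies properly in the rest, with the handle at (285,206) in line with the fingers. I'll descend and grip again.

Call:
servo_tool:
  plan:
    - [[0,0,-0.035,0,0.06],[0,0,-0.035,0,0.06],[0,0,-0.03,0,0.05],[0,0,-0.021,0,0.04],[0,0,0,0,0.0],[0,0,0,0,0.0],[0,0,0,0,0.0],[0,0,0,0,0]]
  force: 80

```text
time: 9.6
tool_pos: [442.0, 377.7, 84.7]
tcp_rot: [-179.9, -0.1, 4.5]
ft_force: [-0.3, 0.6, -1.6]
finger_gap: 12.4
grip_force: 77.9
```

```bash
python3 - <<'E'
from h import *
for i in range(2):
    s=sense(); print(s['time'],s['tool_pos'],s['tcp_rot'],s['ft_force'],s['joint_pos'][[0,5]],s['finger_gap'])
    if i==0: snap('wrist','w4')
E
```

```text
9.6 [442.0419817  377.67936709  84.73754608] [-1.7991056e+02 -1.4455496e-01  4.4834219e+00] [-0.293918   0.5519681 -1.5569332] [ 35.45724996 120.97261183] 12.398980845661184
9.65 [441.88904644 377.57405453  84.50065864] [-1.79919971e+02 -1.25215515e-01  4.47578940e+00] [-0.71020731 -0.00934527 -1.17761094] [ 35.4565988  120.97871897] 12.444763964450045
```

Call:
servo_tool:
  plan:
    - [[0,0,0.02,0,0],[0,0,0.04,0,0],[0,0,0.045,0,0],[0.0048,-0.0463,0,3.8,0],[0.0048,-0.0463,0,3.8,0],[0.0048,-0.0463,0,3.8,0],[0.0048,-0.0463,0,3.8,0],[0.0048,-0.0463,0,3.8,0],[0.0048,-0.0463,0,3.8,0],[0.0048,-0.0463,0,3.8,0]]

```text
time: 10.65
tool_pos: [474.9, 51.1, 189.1]
tcp_rot: [179.9, -0.1, 31.2]
ft_force: [1.0, -0.2, -1.2]
finger_gap: 12.6
grip_force: 78.2
```

Call:
servo_tool:
  plan:
    - [[0.0048,-0.0463,-0.007,3.8,0],[0.0048,-0.0463,-0.007,3.8,0],[0.0048,-0.0463,-0.007,3.8,0],[0.0048,-0.0463,-0.007,3.8,0],[0.0048,-0.0463,-0.007,3.8,0],[0.0048,-0.0463,-0.003,3.8,0],[0,0,0,0,0],[0,0,0,0,0],[0,0,0,0,0]]

```text
time: 11.55
tool_pos: [503.6, -224.3, 150.3]
tcp_rot: [180.0, -0.0, 53.8]
ft_force: [-0.4, 0.0, -1.5]
finger_gap: 12.7
grip_force: 78.4
```

```bash
python3 - <<'E'
from h import *
d=snap('wrist','w5'); s=sense(); print(s['time'],s['tool_pos'],s['tcp_rot'],s['joint_pos'][[0,5]])
print(np.round(d['cam_to_world'],2)); print(proj(d,(597.5,-94.5,52.5)))
R=cv2.Rodrigues(np.zeros(3))[0]
b=np.radians(s['tcp_rot'][2]); f=np.array([np.cos(b),np.sin(b),0])
for x in(25,135): print('bar',x,proj(d,s['tool_pos']+f*x+[0,0,-57]))
snap('side','s5')
E
```

```text
11.6 [ 503.62092338 -223.94088596  150.28254162] [ 1.79985288e+02 -1.79148521e-02  5.38990297e+01] [-29.31154473   6.78378061]
[[ 8.1000e-01 -5.6000e-01 -1.8000e-01  5.4764e+02]
 [-5.9000e-01 -7.7000e-01 -2.4000e-01 -1.6127e+02]
 [ 0.0000e+00  3.0000e-01 -9.5000e-01  2.2023e+02]
 [ 0.0000e+00  0.0000e+00  0.0000e+00  1.0000e+00]]
[ 283.51282407 -124.47892339]
bar 25 [284.84998831 237.58735481]
bar 135 [ 285.65779079 -105.09563038]
```

View pics/w5.png

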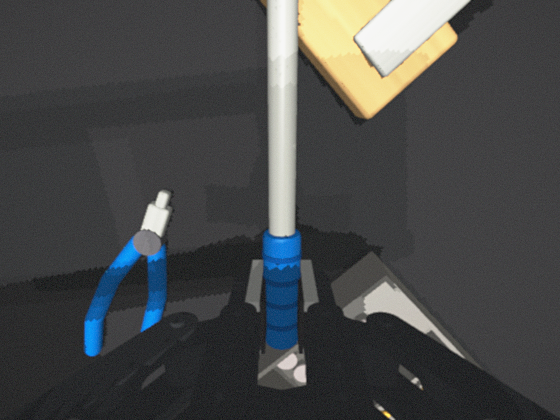

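The sleeve front sits at (282,235) as predicted, so the grasp is good. The tray edge is near, at (375,250), so I'll check its clearance and the nose against the loop in the side view.

```bash
python3 - <<'E'
from h import *
d=load('w5'); s=load('side0'); t=load('top0'); s5=load('s5')
print('tray corner wrist',onz(d,375,253,35)); print('tray top-view',[onz(t,*p,35).round() for p in((417,212),(420,263),(487,260),(481,211))])
g=cv2.cvtColor(d['frame'],cv2.COLOR_BGR2GRAY).astype(int)
for v in(20,60,100,150,200):
    r_=d['frame'][v,240:330].astype(int); k=np.where(np.abs(np.diff(r_.sum(1)))>90)[0]+240; m=np.where((g[v,255:310]>110)&(np.ptp(d['frame'][v,255:310].astype(int),axis=1)<40))[0]+255; print(v,m.min(),m.max(),onz(d,(m.min()+m.max())/2,v,93.3).round(1))
tc=np.array([503.62,-223.94,150.28])
b=np.radians(53.9);f=np.array([np.cos(b),np.sin(b),0])
print('nose pred side',proj(s5,tc+135*f-[0,0,57]),'loop pred',proj(s5,(597.5,-94.5,52.7)))
z=cv2.resize(s5['frame'][190:265,280:380],None,fx=8,fy=8,interpolation=cv2.INTER_CUBIC); cv2.imwrite('pics/z5.png',z)
E
```

```text
tray corner wrist [ 541.73697112 -262.15632332   35.        ]
tray top-view [array([ 551., -281.,   35.]), array([ 423., -282.,   35.]), array([ 433., -448.,   35.]), array([ 557., -443.,   35.])]
20 267 297 [ 562.6 -141.1   93.3]
60 268 296 [ 555.5 -150.9   93.3]
100 268 296 [ 547.9 -161.3   93.3]
150 269 295 [ 537.7 -175.3   93.3]
200 269 294 [ 526.4 -190.5   93.3]
nose pred side [346.82439861 222.26718822] loop pred [343.97808664 229.9799744 ]
```

View pics/z5.png

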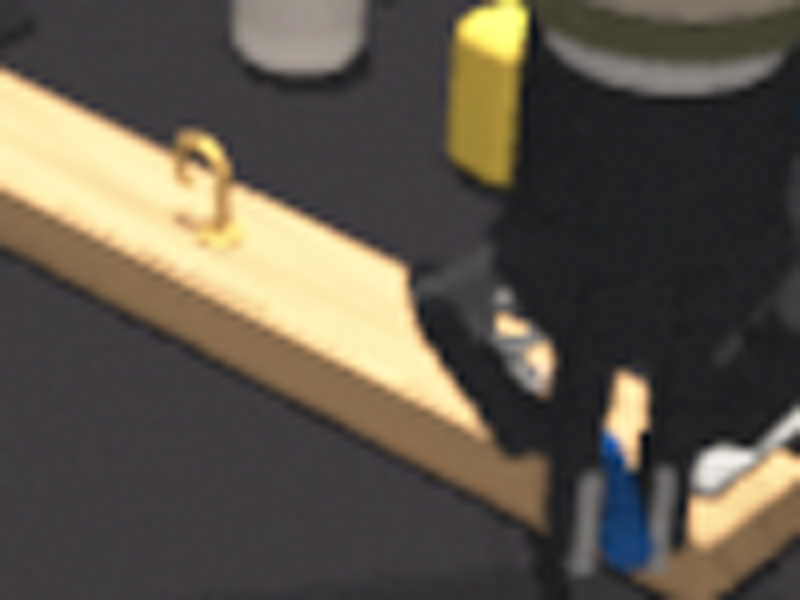

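Bar line extrapolated to the eye passes within 0.6 mm of its axis, and the fingers clear the tray (edge at y≈−262). The side view is blocked by the gripper. I'll descend, then advance gently.

Call:
servo_tool:
  plan:
    - [[0.0005,-0.0003,-0.02,0,0],[0,0,-0.015,0,0],[0,0,-0.0053,0,0],[0,0,0,0,0],[0,0,0,0,0],[0,0,0,0,0]]

```text
time: 12.25
tool_pos: [504.5, -225.4, 110.4]
tcp_rot: [179.9, -0.0, 53.9]
ft_force: [0.3, 0.3, -0.4]
finger_gap: 12.3
grip_force: 78.4
```

Call:
servo_tool:
  plan:
    - [[0.003,0.004,0,0,0],[0.003,0.004,0,0,0],[0.003,0.004,0,0,0],[0.003,0.004,0,0,0],[0.0024,0.0032,0,0,0],[0.0018,0.0024,0,0,0],[0.0018,0.0024,0,0,0],[0,0,0,0,0]]

```text
time: 13.05
tool_pos: [522.2, -200.9, 109.6]
tcp_rot: [-180.0, -0.0, 53.9]
ft_force: [-0.4, -0.4, -1.8]
finger_gap: 12.6
grip_force: 78.5
```

```bash
python3 - <<'E'
from h import *
s=sense(); print(s['time'],s['tool_pos'],s['tcp_rot'],s['ft_force'],s['wrist_torque'])
d=snap('wrist','w6'); print(proj(d,(597.5,-94.5,52.7)),np.hypot(*(s['tool_pos'][:2]-[597.5,-94.5])))
snap('top','t6'); snap('side','s6')
E
```

```text
13.05 [ 522.15593426 -200.92493118  109.55900705] [-1.79997360e+02 -2.97575687e-03  5.38788050e+01] [-0.40990107 -0.40665493 -1.79974823] [-0.04130295 -0.00145744  0.00432032]
[280.37595108 -85.25091083] 130.39552990415476
```

Call:
servo_tool:
  plan:
    - [[0.0018,0.0024,0,0,0],[0.0018,0.0024,0,0,0],[0.0018,0.0024,0,0,0],[0.0018,0.0024,0,0,0],[0,0,0,0,0]]

```text
time: 13.7
tool_pos: [529.4, -191.3, 109.6]
tcp_rot: [180.0, -0.0, 53.9]
ft_force: [-0.3, -0.3, -2.4]
finger_gap: 12.3
grip_force: 78.5
```

Call:
servo_tool:
  plan:
    - [[0.0024,0.0032,0,0,0],[0.0024,0.0032,0,0,0],[0.0024,0.0032,0,0,0],[0.0018,0.0024,0,0,0],[0,0,0,0,0],[0,0,0,0,0]]

```text
time: 14.3
tool_pos: [538.2, -179.6, 109.6]
tcp_rot: [180.0, 0.0, 53.9]
ft_force: [0.4, 0.4, -0.4]
finger_gap: 12.3
grip_force: 78.5
```

```bash
python3 - <<'E'
from h import *
s=sense(); print(s['time'],s['tool_pos'],s['tcp_rot'],s['ft_force'],s['wrist_torque'])
t=snap('top','t7'); d=snap('side','s7')
z=cv2.resize(t['frame'][165:215,300:380],None,fx=7,fy=7,interpolation=cv2.INTER_CUBIC); z2=cv2.resize(d['frame'][205:255,320:380],None,fx=7,fy=7,interpolation=cv2.INTER_CUBIC)
w=cv2.resize(d['frame'][205:255,300:320],None,fx=7,fy=7); cv2.imwrite('pics/z7.png',np.vstack([z,np.hstack([w,z2])])[:600])
print(np.hypot(*(s['tool_pos'][:2]-[597.5,-94.5])))
E
```

```text
14.3 [ 538.23188433 -179.56179353  109.57583283] [1.79998684e+02 3.41499178e-03 5.38755598e+01] [ 0.3828458   0.36209641 -0.40886739] [-0.03771924  0.02643223 -0.06223834]
103.67361406912636
```

View pics/z7.png

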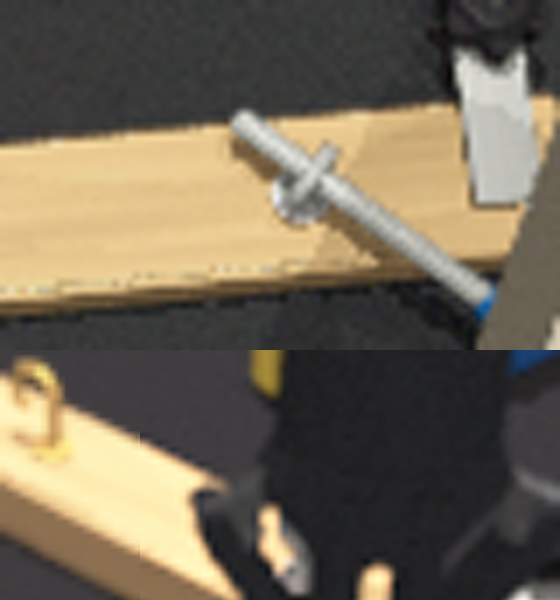

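The bar is through the loop: in the top crop the loop wire crosses over the bar at (320,170) and the nose stands clear at (245,125). Next I'll work out arc steps about the eye.

```bash
cat > arc.py <<'E'
from h import *
C=np.array([597.5,-94.5])
def torque():
    s=sense(); v=(s['tool_pos'][:2]-C)/1000; F=s['ft_force']; return s['wrist_torque'][2]+v[0]*F[1]-v[1]*F[0], s
def rows(v,step,n):
    a=np.radians(-step); R=np.array([[np.cos(a),-np.sin(a)],[np.sin(a),np.cos(a)]]); o=[]
    for i in range(n):
        w=R@v; o.append([*(np.round((w-v)/1000,4)).tolist(),0,-step,0]); v=w
    return o,v
E
python3 - <<'E'
from arc import *
print(torque()[0]); v=np.array([538.23,-179.56])-C
o,v=rows(v,4,8); print(o); print(v)
for i in range(8):
    o,v=rows(v,1,6); print(o,v.round(1))
E
```

```text
-0.055111900739253136
[[-0.0058, 0.0043, 0, -4, 0], [-0.0055, 0.0047, 0, -4, 0], [-0.0051, 0.0051, 0, -4, 0], [-0.0048, 0.0055, 0, -4, 0], [-0.0044, 0.0058, 0, -4, 0], [-0.004, 0.0061, 0, -4, 0], [-0.0035, 0.0063, 0, -4, 0], [-0.0031, 0.0066, 0, -4, 0]]
[-95.33874327 -40.72665627]
[[-0.0007, 0.0017, 0, -1, 0], [-0.0007, 0.0017, 0, -1, 0], [-0.0006, 0.0017, 0, -1, 0], [-0.0006, 0.0017, 0, -1, 0], [-0.0006, 0.0017, 0, -1, 0], [-0.0005, 0.0017, 0, -1, 0]] [-99.1 -30.5]
[[-0.0005, 0.0017, 0, -1, 0], [-0.0005, 0.0017, 0, -1, 0], [-0.0005, 0.0018, 0, -1, 0], [-0.0004, 0.0018, 0, -1, 0], [-0.0004, 0.0018, 0, -1, 0], [-0.0004, 0.0018, 0, -1, 0]] [-101.7  -20. ]
[[-0.0003, 0.0018, 0, -1, 0], [-0.0003, 0.0018, 0, -1, 0], [-0.0003, 0.0018, 0, -1, 0], [-0.0002, 0.0018, 0, -1, 0], [-0.0002, 0.0018, 0, -1, 0], [-0.0002, 0.0018, 0, -1, 0]] [-103.3   -9.3]
[[-0.0001, 0.0018, 0, -1, 0], [-0.0001, 0.0018, 0, -1, 0], [-0.0001, 0.0018, 0, -1, 0], [-0.0001, 0.0018, 0, -1, 0], [-0.0, 0.0018, 0, -1, 0], [0.0, 0.0018, 0, -1, 0]] [-103.7    1.6]
[[0.0, 0.0018, 0, -1, 0], [0.0001, 0.0018, 0, -1, 0], [0.0001, 0.0018, 0, -1, 0], [0.0001, 0.0018, 0, -1, 0], [0.0002, 0.0018, 0, -1, 0], [0.0002, 0.0018, 0, -1, 0]] [-102.9   12.4]
[[0.0002, 0.0018, 0, -1, 0], [0.0003, 0.0018, 0, -1, 0], [0.0003, 0.0018, 0, -1, 0], [0.0003, 0.0018, 0, -1, 0], [0.0004, 0.0018, 0, -1, 0], [0.0004, 0.0018, 0, -1, 0]] [-101.1   23.1]
[[0.0004, 0.0018, 0, -1, 0], [0.0004, 0.0018, 0, -1, 0], [0.0005, 0.0017, 0, -1, 0], [0.0005, 0.0017, 0, -1, 0], [0.0005, 0.0017, 0, -1, 0], [0.0006, 0.0017, 0, -1, 0]] [-98.1  33.5]
[[0.0006, 0.0017, 0, -1, 0], [0.0006, 0.0017, 0, -1, 0], [0.0007, 0.0017, 0, -1, 0], [0.0007, 0.0017, 0, -1, 0], [0.0007, 0.0017, 0, -1, 0], [0.0007, 0.0016, 0, -1, 0]] [-94.1  43.6]
```

Call:
servo_tool:
  plan:
    - [[-0.0058,0.0043,0,-4,0],[-0.0055,0.0047,0,-4,0],[-0.0051,0.0051,0,-4,0],[-0.0048,0.0055,0,-4,0],[-0.0044,0.0058,0,-4,0],[-0.004,0.0061,0,-4,0],[-0.0035,0.0063,0,-4,0],[-0.0031,0.0066,0,-4,0],[0,0,0,0,0]]

```text
time: 15.3
tool_pos: [501.5, -134.7, 109.4]
tcp_rot: [-180.0, 0.0, 21.8]
ft_force: [0.2, 0.8, -1.3]
finger_gap: 12.2
grip_force: 78.6
```

```bash
cat > st.py <<'E'
from arc import *
a=[]
for i in range(3):
    t,s=torque(); a.append(t)
    if i<2: optics.snapshot('top')
print(s['time'],s['tool_pos'].round(1),s['tcp_rot'].round(1),s['ft_force'].round(2),'Mz',s['wrist_torque'].round(3),'T',np.round(a,3),'j6',s['joint_pos'][5].round(1))
E
python3 st.py
```

```text
15.4 [ 501.9 -135.3  109.6] [-180.    0.   22.] [-0.4   1.44 -1.21] Mz [0.16  0.243 0.185] T [-0.063 -0.009  0.031] j6 47.3
```

Call:
servo_tool:
  plan:
    - [[-0.0007,0.0017,0,-1,0],[-0.0007,0.0017,0,-1,0],[-0.0006,0.0017,0,-1,0],[-0.0006,0.0017,0,-1,0],[-0.0006,0.0017,0,-1,0],[-0.0005,0.0017,0,-1,0]]

```text
time: 16.0
tool_pos: [498.4, -124.9, 109.7]
tcp_rot: [180.0, -0.0, 15.8]
ft_force: [0.3, 3.2, -2.1]
finger_gap: 12.7
grip_force: 78.7
```

```bash
python3 st.py
```

```text
16.1 [ 498.4 -124.9  109.7] [180.   -0.   15.8] [ 0.98  1.69 -2.02] Mz [ 0.348 -0.012  0.251] T [-0.023  0.019  0.114] j6 54.4
```

Call:
servo_tool:
  plan:
    - [[-0.0005,0.0017,0,-1,0],[-0.0005,0.0017,0,-1,0],[-0.0005,0.0018,0,-1,0],[-0.0004,0.0018,0,-1,0],[-0.0004,0.0018,0,-1,0],[-0.0004,0.0018,0,-1,0]]

```text
time: 16.7
tool_pos: [495.7, -114.4, 109.7]
tcp_rot: [180.0, -0.0, 9.8]
ft_force: [1.4, 2.0, -1.2]
finger_gap: 12.3
grip_force: 78.7
```

```bash
python3 st.py
```

```text
16.8 [ 495.7 -114.3  109.7] [180.   -0.    9.8] [ 1.22  1.72 -2.46] Mz [ 0.327 -0.197  0.321] T [0.191 0.029 0.169] j6 61.4
```

Call:
servo_tool:
  plan:
    - [[-0.0003,0.0018,0,-1,0],[-0.0003,0.0018,0,-1,0],[-0.0003,0.0018,0,-1,0],[-0.0002,0.0018,0,-1,0],[-0.0002,0.0018,0,-1,0],[-0.0002,0.0018,0,-1,0]]

```text
time: 17.4
tool_pos: [494.2, -103.5, 109.7]
tcp_rot: [180.0, -0.0, 3.8]
ft_force: [2.8, 2.6, -2.0]
finger_gap: 12.5
grip_force: 78.7
```

```bash
python3 st.py
```

```text
17.5 [ 494.1 -103.5  109.6] [180.   -0.    3.8] [ 2.94  1.64 -1.7 ] Mz [ 0.33  -0.352  0.311] T [0.184 0.064 0.168] j6 68.5
```

Call:
servo_tool:
  plan:
    - [[-0.0001,0.0018,0,-1,0],[-0.0001,0.0018,0,-1,0],[-0.0001,0.0018,0,-1,0],[0,0,0,0,0]]

```text
time: 17.9
tool_pos: [493.9, -98.1, 109.6]
tcp_rot: [180.0, -0.0, 0.8]
ft_force: [3.4, 1.7, -1.6]
finger_gap: 12.4
grip_force: 78.8
```

```bash
python3 st.py
```

```text
18.0 [493.8 -98.2 109.6] [180.   -0.    0.9] [ 3.33  2.82 -2.13] Mz [ 0.431 -0.42   0.343] T [0.157 0.092 0.063] j6 72.0
```

Call:
servo_tool:
  plan:
    - [[-0.0001,0.0018,0,-1,0],[0,0.0018,0,-1,0],[0,0.0018,0,-1,0],[0,0,0,0,0]]

```text
time: 18.4
tool_pos: [493.8, -92.7, 109.7]
tcp_rot: [180.0, -0.0, -2.2]
ft_force: [4.0, 2.6, -1.4]
finger_gap: 12.3
grip_force: 78.8
```

```bash
python3 st.py
```

```text
18.5 [493.8 -92.9 109.7] [180.   -0.   -2.1] [ 3.8   3.01 -1.95] Mz [ 0.395 -0.512  0.369] T [0.066 0.054 0.051] j6 75.7
```

Call:
servo_tool:
  plan:
    - [[0.0003,0.0018,0,-1,0],[0.0003,0.0018,0,-1,0],[0.0003,0.0018,0,-1,0],[0,0,0,0,0]]

```text
time: 18.9
tool_pos: [494.2, -87.3, 109.4]
tcp_rot: [180.0, 0.1, -5.2]
ft_force: [1.3, 2.3, -1.7]
finger_gap: 12.3
grip_force: 78.9
```

```bash
python3 st.py
```

```text
19.0 [494.3 -87.4 109.4] [180.    0.   -5.1] [ 0.55  2.56 -1.1 ] Mz [ 0.409 -0.09   0.347] T [0.07  0.174 0.079] j6 79.3
```

Call:
servo_tool:
  plan:
    - [[0.0003,0.0018,0,-1,0],[0.0003,0.0018,0,-1,0],[0.0003,0.0018,0,-1,0],[0,0,0,0,0]]

```text
time: 19.4
tool_pos: [495.1, -81.8, 109.3]
tcp_rot: [180.0, 0.1, -8.2]
ft_force: [-1.5, 2.0, -2.3]
finger_gap: 12.5
grip_force: 78.9
```

```bash
python3 st.py
```

```text
19.5 [495.1 -81.9 109.3] [-1.8e+02  1.0e-01 -8.1e+00] [-1.89  2.81 -1.5 ] Mz [0.488 0.442 0.371] T [0.135 0.154 0.107] j6 82.9
```

Call:
servo_tool:
  plan:
    - [[0.0002,0.0018,0,-1,0],[0.0002,0.0018,0,-1,0],[0.0003,0.0018,0,-1,0],[0,0,0,0,0]]

```text
time: 19.9
tool_pos: [496.0, -76.4, 109.4]
tcp_rot: [180.0, 0.0, -11.2]
ft_force: [-2.5, 2.5, -1.3]
finger_gap: 12.8
grip_force: 78.9
```

```bash
python3 st.py
```

```text
20.0 [495.9 -76.6 109.4] [180.    0.  -11.1] [-3.25  2.62 -2.05] Mz [0.523 0.613 0.379] T [0.094 0.088 0.171] j6 86.5
```

Call:
servo_tool:
  plan:
    - [[0.0002,0.0018,0,-1,0],[0.0003,0.0018,0,-1,0],[0.0003,0.0018,0,-1,0],[0,0,0,0,0]]

```text
time: 20.4
tool_pos: [497.0, -71.1, 109.6]
tcp_rot: [180.0, -0.0, -14.2]
ft_force: [-2.5, 3.2, -2.5]
finger_gap: 12.5
grip_force: 78.9
```

```bash
python3 st.py
```

```text
20.5 [497.  -71.2 109.6] [180.   -0.  -14.1] [-2.33  3.15 -2.28] Mz [0.526 0.52  0.427] T [0.049 0.106 0.165] j6 90.1
```

Call:
servo_tool:
  plan:
    - [[0.0003,0.0018,0,-1,0],[0.0003,0.0018,0,-1,0],[0.0004,0.0018,0,-1,0],[0,0,0,0,0]]

```text
time: 20.9
tool_pos: [498.3, -65.7, 109.8]
tcp_rot: [180.0, -0.0, -17.2]
ft_force: [-1.2, 3.0, -1.8]
finger_gap: 12.5
grip_force: 78.9
```

```bash
python3 st.py
```

```text
21.0 [498.2 -65.9 109.8] [180.   -0.  -17.1] [ 0.09  3.15 -1.61] Mz [0.448 0.228 0.359] T [0.064 0.136 0.043] j6 93.8
```

Call:
servo_tool:
  plan:
    - [[0.0005,0.0018,0,-1,0],[0.0005,0.0018,0,-1,0],[0.0005,0.0018,0,-1,0],[0,0,0,0,0]]

```text
time: 21.4
tool_pos: [499.9, -60.4, 109.8]
tcp_rot: [180.0, -0.1, -20.2]
ft_force: [1.0, 0.7, -2.3]
finger_gap: 12.1
grip_force: 78.8
```

```bash
python3 st.py
```

```text
21.5 [499.8 -60.5 109.8] [180.   -0.  -20.1] [ 2.29  1.49 -1.65] Mz [ 0.353 -0.173  0.384] T [0.225 0.091 0.161] j6 97.4
```

Call:
servo_tool:
  plan:
    - [[0.0006,0.0017,0,-1,0],[0.0006,0.0017,0,-1,0],[0.0006,0.0017,0,-1,0],[0,0,0,0,0]]

```text
time: 21.9
tool_pos: [501.7, -55.3, 109.8]
tcp_rot: [-180.0, -0.0, -23.2]
ft_force: [3.4, 1.6, -2.1]
finger_gap: 12.5
grip_force: 78.8
```

```bash
python3 st.py
```

```text
22.0 [501.6 -55.4 109.8] [-180.    -0.   -23.1] [ 4.47  1.32 -2.14] Mz [ 0.299 -0.46   0.39 ] T [0.075 0.168 0.088] j6 101.0
```

Call:
servo_tool:
  plan:
    - [[0.0006,0.0017,0,-1,0],[0.0006,0.0017,0,-1,0],[0.0007,0.0017,0,-1,0],[0,0,0,0,0]]

```text
time: 22.4
tool_pos: [503.7, -50.3, 109.9]
tcp_rot: [-180.0, -0.1, -26.2]
ft_force: [5.0, 0.5, -2.2]
finger_gap: 12.1
grip_force: 78.8
```

```bash
python3 st.py
```

```text
22.5 [503.7 -50.3 109.9] [-1.80e+02 -1.00e-01 -2.62e+01] [ 5.09  0.77 -2.32] Mz [ 0.193 -0.643  0.465] T [0.108 0.081 0.168] j6 104.7
```

Call:
servo_tool:
  plan:
    - [[0.001,0.0015,0,-1,0],[0.001,0.0015,0,-1,0],[0.001,0.0015,0,-1,0],[0,0,0,0,0]]

```text
time: 22.9
tool_pos: [506.3, -45.6, 109.6]
tcp_rot: [180.0, -0.0, -29.2]
ft_force: [3.6, 0.9, -2.5]
finger_gap: 12.8
grip_force: 79.0
```

```bash
python3 st.py
```

```text
23.0 [506.2 -45.8 109.6] [180.   -0.  -29.1] [ 4.01  0.82 -1.66] Mz [ 0.23  -0.482  0.48 ] T [0.174 0.132 0.21 ] j6 108.2
```

Call:
servo_tool:
  plan:
    - [[0.0008,0.0016,0,-1,0],[0.0008,0.0016,0,-1,0],[0,0,0,0,0]]

```text
time: 23.3
tool_pos: [507.8, -42.6, 109.6]
tcp_rot: [180.0, -0.0, -31.2]
ft_force: [3.3, -0.4, -1.6]
finger_gap: 12.7
grip_force: 79.2
```

```bash
python3 st.py
```

```text
23.4 [507.7 -42.6 109.6] [180.    0.  -31.1] [ 3.28  0.3  -1.53] Mz [ 0.076 -0.395  0.415] T [0.325 0.301 0.218] j6 110.6
```

```bash
sed -i 's/range(3)/range(10)/; s/i<2/i<9/' st.py; echo "print(np.mean(a))" >> st.py; python3 st.py
```

```text
23.85 [507.7 -42.6 109.6] [180.    0.  -31.1] [ 3.86 -0.36 -1.88] Mz [-0.008 -0.423  0.494] T [0.218 0.411 0.26  0.343 0.396 0.303 0.445 0.339 0.39  0.326] j6 110.6
0.34306064177341294
```

Call:
servo_tool:
  plan:
    - [[0.0009,0.0016,0,-1,0],[0,0,0,0,0]]

```text
time: 24.05
tool_pos: [508.7, -40.9, 109.6]
tcp_rot: [180.0, -0.0, -32.2]
ft_force: [3.8, -2.3, -2.8]
finger_gap: 12.2
grip_force: 79.2
```

```bash
python3 st.py
```

```text
24.5 [508.6 -41.  109.6] [180.   -0.  -32.1] [ 3.23 -1.95 -1.7 ] Mz [-0.167 -0.378  0.506] T [0.465 0.512 0.479 0.419 0.423 0.422 0.46  0.493 0.546 0.506] j6 111.8
0.4724623366212429
```

Torque climbed from 0.34 to 0.47 N m in 1°, after a steady drag of about 0.12, so the collar is seated. I'll nudge another half degree, confirm, and then back off.

Call:
servo_tool:
  plan:
    - [[0.0005,0.0008,0,-0.5,0],[0,0,0,0,0]]

```text
time: 24.7
tool_pos: [509.2, -40.2, 109.6]
tcp_rot: [180.0, 0.0, -32.7]
ft_force: [3.1, -1.4, -2.4]
finger_gap: 12.5
grip_force: 79.2
```

```bash
python3 st.py; python3 - <<'E'
from arc import *
s=sense(); v=s['tool_pos'][:2]-C
o,v=rows(v,-3.5,10); print(o,v+C)
E
```

```text
25.15 [509.2 -40.2 109.6] [180.   -0.  -32.6] [ 3.49 -2.22 -2.54] Mz [-0.268 -0.316  0.447] T [0.543 0.497 0.516 0.601 0.54  0.54  0.54  0.413 0.527 0.453] j6 112.4
0.5169487233021259
[[-0.0031, -0.0055, 0, 3.5, 0], [-0.0028, -0.0057, 0, 3.5, 0], [-0.0025, -0.0058, 0, 3.5, 0], [-0.0021, -0.006, 0, 3.5, 0], [-0.0017, -0.0061, 0, 3.5, 0], [-0.0014, -0.0062, 0, 3.5, 0], [-0.001, -0.0063, 0, 3.5, 0], [-0.0006, -0.0063, 0, 3.5, 0], [-0.0002, -0.0063, 0, 3.5, 0], [0.0002, -0.0063, 0, 3.5, 0]] [ 494.0096531  -100.68315979]
```

Torque is 0.52 N m: snug, and well below 0.8. I'll back off to the bore axis.

Call:
servo_tool:
  plan:
    - [[-0.0031,-0.0055,0,3.5,0],[-0.0028,-0.0057,0,3.5,0],[-0.0025,-0.0058,0,3.5,0],[-0.0021,-0.006,0,3.5,0],[-0.0017,-0.0061,0,3.5,0],[-0.0014,-0.0062,0,3.5,0],[-0.001,-0.0063,0,3.5,0],[-0.0006,-0.0063,0,3.5,0],[-0.0002,-0.0063,0,3.5,0],[0,0,0,0,0]]

```text
time: 26.15
tool_pos: [493.1, -94.5, 109.2]
tcp_rot: [-180.0, 0.1, -1.2]
ft_force: [0.6, 1.0, -1.1]
finger_gap: 12.5
grip_force: 78.6
```

```bash
sed -i 's/range(10)/range(4)/; s/i<9/i<3/' st.py; python3 st.py
```

```text
26.3 [493.4 -93.9 109.3] [-1.8e+02  1.0e-01 -1.3e+00] [ 0.73  0.78 -0.93] Mz [ 0.021  0.087 -0.013] T [-0.067  0.006  0.032 -0.094] j6 74.6
-0.030617676752167228
```

Call:
servo_tool:
  plan:
    - [[-0.004,0.0001,0,0,0],[-0.005,0.0001,0,0,0],[-0.005,0.0001,0,0,0],[-0.005,0.0001,0,0,0]]

```text
time: 26.7
tool_pos: [474.2, -93.8, 109.5]
tcp_rot: [-180.0, 0.0, -1.1]
ft_force: [0.1, 1.0, -1.8]
finger_gap: 12.2
grip_force: 78.5
```

```bash
python3 st.py
```

```text
26.85 [474.4 -93.9 109.6] [-180.     0.    -1.2] [ 0.01 -0.13 -2.08] Mz [0.044 0.148 0.032] T [-0.135  0.061  0.012  0.048] j6 73.9
-0.0032532976852477375
```

Call:
servo_tool:
  plan:
    - [[-0.005,0.0001,0,0,0],[-0.006,0.0001,0,0,0],[-0.01,0.0002,0,0,0],[-0.01,0.0002,0,0,0],[-0.01,0.0002,0,0,0],[-0.01,0.0002,0,0,0],[0,0,0.03,0,0],[0,0,0.04,0,0],[0,0,0.02,0,0],[0,0,0,0,0]]

```text
time: 27.85
tool_pos: [425.3, -93.7, 203.4]
tcp_rot: [179.9, -0.4, -1.1]
ft_force: [1.2, 0.4, -1.3]
finger_gap: 12.7
grip_force: 78.6
```

```bash
python3 st.py; python3 - <<'E'
from h import *
t=snap('top','t9'); a=load('top0')
# rigid check of the rest of the scene & loop orientation by grey pixels near the eye
d=cv2.absdiff(t['frame'],a['frame']).max(2)[170:215,300:390]>40
P=np.argwhere(d); print(len(P),P.min(0)+[170,300] if len(P) else '',P.max(0)+[170,300] if len(P) else '')
f=t['frame'][175:205,330:356]; h=cv2.cvtColor(f,cv2.COLOR_BGR2HSV)
m=(h[...,1]<75)
for r_ in m[::1]: print(''.join('#' if x else '.' for x in r_))
E
```

```text
28.0 [423.  -92.8 198.4] [-1.8e+02  1.0e-01 -1.2e+00] [-0.75  0.25 -1.93] Mz [-0.025  0.06   0.006] T [-0.075 -0.083 -0.014 -0.037] j6 72.0
-0.05201869898610761
953 [182 339] [214 389]
##########################
##########################
##########################
##########################
##########################
######################....
###########..........#....
..........#...............
..........................
..........................
..........................
..........................
..........................
...........#########......
..........##########......
.........##########.......
.........#########........
.........#########........
.........########.........
.........########.........
..........#######....#....
...........#####...####...
...................#####..
...................#####..
...................####...
...................####...
...................####..#
...................####..#
.#.#..#.#..........###....
...................##....#
```

The bar drew out with no drag. I'll carry it back over the rest.

Call:
servo_tool:
  plan:
    - [[0.0016,0.0427,0,0.5,0],[0.0016,0.0427,0,0.5,0],[0.0016,0.0427,0,0.5,0],[0.0016,0.0427,0,0.5,0],[0.0016,0.0427,0,0.5,0],[0.0016,0.0427,0,0.5,0],[0.0016,0.0427,0,0.5,0],[0.0016,0.0427,0,0.5,0],[0.0016,0.0427,0,0.5,0],[0.0016,0.0427,0,0.5,0]]

```text
time: 29.05
tool_pos: [438.6, 335.3, 197.3]
tcp_rot: [179.9, 0.2, 3.9]
ft_force: [0.6, 0.2, -0.9]
finger_gap: 12.2
grip_force: 78.6
```

Call:
servo_tool:
  plan:
    - [[0.0016,0.0427,0,0.6,0],[0,0,0,0,0],[0,0,0,0,0],[0,0,-0.03,0,0],[0,0,-0.03,0,0],[0,0,0,0,0],[0,0,0,0,0]]

```text
time: 29.75
tool_pos: [440.9, 375.2, 138.9]
tcp_rot: [179.9, 0.1, 4.4]
ft_force: [0.4, 0.4, -0.2]
finger_gap: 12.5
grip_force: 78.8
```

```bash
python3 st.py; python3 - <<'E'
from h import *
d=snap('wrist','w10'); s=sense()
for v in(20,60,100,150,200):
    f=d['frame'][v,255:310].astype(int); m=np.where((f.max(1)>110)&(np.ptp(f,axis=1)<40))[0]+255; print(v,m.min(),m.max(),onz(d,(m.min()+m.max())/2,v,s['tool_pos'][2]-57).round(1))
h=cv2.cvtColor(d['frame'],cv2.COLOR_BGR2HSV); m=cv2.inRange(h,(98,150,40),(125,255,255)); m[:,:240]=0;m[:,330:]=0; P=np.argwhere(m); print('sleeve top v',P[:,0].min())
w=load('w5'); h=cv2.cvtColor(w['frame'],cv2.COLOR_BGR2HSV); m=cv2.inRange(h,(98,150,40),(125,255,255)); m[:,:240]=0;m[:,330:]=0; P=np.argwhere(m); print('earlier',P[:,0].min())
h=cv2.cvtColor(d['frame'],cv2.COLOR_BGR2HSV); m=cv2.inRange(h,(5,90,60),(20,255,255))
for v in (10,40,70,100,130): k=np.where(m[v])[0]; print(v,(k.min(),k.max(),onz(d,k.min(),v,31).round(1)[:2],onz(d,k.max(),v,31).round(1)[:2]) if len(k) else '')
w4=load('w4'); 
E
```

```text
29.9 [442.5 377.  141.7] [-1.799e+02 -1.000e-01  4.400e+00] [-0.12 -0.04  0.02] Mz [-0.007  0.062  0.021] T [-0.273 -0.55   0.203  0.086] j6 121.0
-0.13377135889373354
20 267 296 [543.5 385.2  84.7]
60 267 296 [531.4 384.2  84.7]
100 268 296 [518.6 383.1  84.7]
150 268 295 [501.2 381.9  84.7]
200 268 294 [482.3 380.6  84.7]
sleeve top v 229
earlier 229
10 (np.int64(235), np.int64(543), array([556.6, 407.9]), array([567.5, 265.9]))
40 (np.int64(236), np.int64(536), array([544., 407.]), array([554.9, 265.4]))
70 (np.int64(238), np.int64(530), array([530.9, 405.5]), array([541.8, 264.4]))
100 (np.int64(239), np.int64(526), array([517.1, 404.5]), array([528.1, 262.3]))
130 (np.int64(241), np.int64(326), array([502.6, 402.9]), array([505.9, 359.6]))
```

The bar is over the groove within 1 mm (centre line y 381.9 against 381.2 at x≈502), and the sleeve hasn't slipped in the grip. I'll lower it.

Call:
servo_tool:
  plan:
    - [[0,0,-0.02,0,0],[0,0,-0.02,0,0],[0,0,-0.008,0,0],[0,0,-0.004,0,0],[0,0,-0.0025,0,0],[0,0,0,0,0],[0,0,0,0,0],[0,0,0,0,0]]

```text
time: 30.75
tool_pos: [441.8, 377.1, 85.9]
tcp_rot: [-180.0, -0.1, 4.5]
ft_force: [0.2, -0.6, -1.2]
finger_gap: 12.6
grip_force: 78.8
```

```bash
python3 st.py
```

```text
30.9 [441.5 376.9  85.5] [-180.    -0.     4.5] [-0.03 -0.64 -0.59] Mz [0.    0.065 0.011] T [-0.073 -0.238 -0.382  0.126] j6 121.0
-0.1420676477373336
```

Call:
servo_tool:
  plan:
    - [[0,0,-0.001,0,0],[0,0,0,0,0],[0,0,0,0,0]]

```text
time: 31.2
tool_pos: [441.3, 376.7, 84.0]
tcp_rot: [180.0, 0.0, 4.5]
ft_force: [0.2, -0.4, -1.5]
finger_gap: 12.6
grip_force: 78.8
```

```bash
python3 st.py
```

```text
31.35 [441.4 376.7  84.1] [180.    0.    4.5] [-0.56 -0.05 -0.96] Mz [ 0.008  0.027 -0.006] T [-0.063 -0.288  0.559  0.265] j6 121.0
0.11839555779708398
```

Call:
servo_tool:
  plan:
    - [[0,0,-0.0005,0,0],[0,0,0,0,0],[0,0,0,0,0]]

```text
time: 31.65
tool_pos: [441.4, 376.7, 83.6]
tcp_rot: [180.0, 0.0, 4.5]
ft_force: [-0.1, -0.3, -1.0]
finger_gap: 12.5
grip_force: 78.8
```

```bash
python3 st.py
```

```text
31.8 [441.4 376.7  83.6] [180.    0.    4.5] [-0.45 -0.5  -1.27] Mz [0.022 0.086 0.01 ] T [ 0.054 -0.041 -0.12   0.303] j6 121.0
0.04876955831311385
```

Call:
servo_tool:
  plan:
    - [[0,0,-0.0005,0,0],[0,0,0,0,0],[0,0,0,0,0.015],[0,0,0,0,0.022],[0,0,0,0,0.03],[0,0,0,0,0.045],[0,0,0,0,0.06],[0,0,0.03,0,0.06],[0,0,0.045,0,0.06],[0,0,0.045,0,0.06]]

```text
time: 32.8
tool_pos: [440.7, 376.3, 203.6]
tcp_rot: [179.9, 0.1, 4.5]
ft_force: [1.4, 1.2, 0.1]
finger_gap: 60.2
grip_force: 0.0
```

Call:
servo_tool:
  plan:
    - [[-0.03,0,0.04,0,0.06],[-0.03,0,0.04,0,0.06],[0,0,0,0,0.06],[0,0,0,0,0.06],[0,0,0,0,0.06]]

```text
time: 33.3
tool_pos: [381.2, 376.4, 281.9]
tcp_rot: [179.9, 0.1, 4.5]
ft_force: [-0.1, 0.7, -0.7]
finger_gap: 60.0
grip_force: 0.0
```

```bash
python3 - <<'E'
from h import *
s=sense(); print(s['time'],s['tool_pos'],s['ft_force'])
d=snap('wrist','w11'); h=cv2.cvtColor(d['frame'],cv2.COLOR_BGR2HSV)
m=cv2.inRange(h,(98,150,60),(125,255,255)); n,l,st,ce=cv2.connectedComponentsWithStats(m)
for i in range(1,n):
    if st[i,4]>250:
        W=np.array([onz(d,u,v,29)[:2] for v,u in np.argwhere(l==i)],np.float32); print(st[i],cv2.minAreaRect(W))
f=d['frame'].astype(int); w=((f.max(2)>110)&(np.ptp(f,axis=2)<40)).astype(np.uint8)
n,l,st,ce=cv2.connectedComponentsWithStats(w)
for i in range(1,n):
    if st[i,4]>250: W=np.array([onz(d,u,v,29)[:2] for v,u in np.argwhere(l==i)],np.float32); print('white',st[i],cv2.minAreaRect(W))
a=load('top0'); t=snap('top','t11'); c=cv2.absdiff(a['frame'],t['frame']).max(2); m=(c>50).astype(np.uint8); n,l,st,_=cv2.connectedComponentsWithStats(m); print(st[1:][st[1:,4]>12])
E
```

```text
33.3 [381.23468202 376.39441073 281.87850925] [-0.08655136  0.7260739  -0.67474491]
[   0   66   38   98 1030] ((420.7132568359375, 618.4547729492188), (31.6009521484375, 86.76641082763672), 80.53079986572266)
white [    0     0   364   394 78186] ((322.9842529296875, 487.89666748046875), (406.7210998535156, 416.0487976074219), 4.454097270965576)
white [ 281    0   13   87 1009] ((502.01055908203125, 381.14581298828125), (66.33045196533203, 10.513784408569336), 4.454041004180908)
white [  315     0   245   384 44538] ((394.15179443359375, 156.36419677734375), (481.7198181152344, 164.95599365234375), 40.79376983642578)
white [ 435    0  125   25 2622] ((539.8011474609375, 209.7159423828125), (17.604347229003906, 103.66011047363281), 4.454128265380859)
white [ 270  144  100   46 1260] ((400.301025390625, 343.2370300292969), (34.34791946411133, 93.42259216308594), 12.218757629394531)
white [422 169  35  29 393] ((396.098388671875, 226.23501586914062), (17.318288803100586, 34.47802734375), 43.84367370605469)
white [356 265  36  57 770] ((271.818115234375, 268.9178466796875), (74.4002914428711, 19.67145538330078), 25.728469848632812)
white [112 390  40  30 711] ((97.5106430053711, 535.8392333984375), (44.282310485839844, 49.3508186340332), 4.464221954345703)
[[    0   181   202   239 14727]
 [  339   186    11     9    40]
 [  153   256     5     4    14]
 [  134   260     6     5    20]
 [  194   270    17    18    87]
 [  201   281    19    16    88]
 [    0   305    11     6    28]
 [    0   305    54   115  1897]
 [  168   308    16     5    64]
 [   20   315    13     8    25]
 [  134   315     5     9    17]
 [    0   356    36    64   633]
 [  282   389    19     4    50]
 [  258   393    59    26   910]
 [  318   406    16    13   125]
 [  335   409    16    11    75]]
```

The shank lies straight in the groove (y 381.1 at x 502, yaw 4.5°, width 10.5 mm). The only other changes near the job are the turned eye and patches that look like robot shadow.

```bash
python3 -c "
from bench import r
print(r.hand_in())"
```

```text
the job is handed in; nothing more can be done
None
```

The eye is screwed in until its collar seated at about 0.5 N m, the bar is out and back in its V rest, and the job was handed in at about 33 s; the result of the judging was not shown.

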